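Load the jar mixer and hold its recessed run button down

ROBOT

A 7-joint arm with a two-finger parallel gripper is mounted at the origin on the work surface. World frame = base frame: x ahead of the robot, y to its left, z up, the work surface at z = 0. Lengths are in m, angles in rad, forces in N, time in s.
With the tool pointing down it reaches from about 0.35 to 0.9 m from the base axis. Payload 8.1 kg.
Tool frame: the origin (TCP) lies where the fingers leave the gripper's body, on its centre line; the fingertips stand 66 mm ahead of it and the grasp point (between the pads) lies 47 mm ahead of it (arm.tip_reach is the distance from the TCP to the fingertips, in m); z points along the fingers, y is the direction in which the jaws open and shut (so a half turn about z gives the same grasp; the last joint's range is limited). The gripper opens to 92 mm and grips with 3 to 60 N. Pads are 19 mm wide; open, the fingers measure 130 mm over their backs; the gripper's body (75 mm by 190 mm) begins 47 mm behind the grasp point.
Start: joints at [1.007, 0.434, 0.025, 1.573, -0.012, 1.134, -0.075], TCP at [0.278, -0.56, 0.292] pointing down, gripper open.
Joint ranges: [-2.62, 2.62], [-0.44, 2.09], [-1.27, 1.32], [0.08, 2.57], [-1.32, 4.46], [0.12, 2], [-2.74, 2.74]. Speed limits (rad/s): [2.22, 2.22, 3.01, 3.01, 3.14, 3.14, 3.14].

INTERFACE

Orientations are given as a rotation vector (axis times angle).
In Python, from cell import arm gives the robot as it stands.
- The arm moves only by the tool carry_out, never from a script. Its argument "plan" is a list of rows, each a list of 5 numbers: the shift along the world's x, y, z in cm, then the turn about the world's z in rad, then the finger opening in cm, from 0 to 9.18. In form: [[tx, ty, tz, spin, fingers], ...]. A call has 1 to 20 rows; each row is the pose to reach, as a shift and turn from the pose measured when the call began; what a row does not reach only later rows make up. A row lasts 1/10 s, in which the tool goes at most 50 mm and 8.59 degrees, less where a joint would pass 70% of its speed; a pose out of reach is approached as far as the arm can. A call with a gripper value outside its range is refused whole. The fingers move at their own pace and stop on an object; "squeeze" is the grip in N (left out, the last holds). Time passes only in rows, so rows that repeat a pose let the fingers close. It gives the time, the measured TCP pose, the force and the opening at its end, in the units of the state.
- arm.observe(): the state, without advancing time (a new reading comes with each control period).
- arm.get_image(name): name is "side" or "top"; returns (picture, depth): 384x512x3 uint8, red, green, blue; 384x512 float32, m along the optical axis (not along the pixel's ray), 0 where there is no reading.
- arm.get_calibration(name): a dict with "intrinsics" (3x3 intrinsics, pixels), "rvec" (rotation vector, rad) and "tvec" (3), from world to camera coordinates, as OpenCV has them. Camera axes: x right, y down, z forward; pixel columns grow to the right and rows downward; lengths in m; the calibration is good to about 2 mm. A picture is of the moment at which its call begins. get_calibration takes no time and is no camera call.
- arm.sign_off(): hands the job in, once; it reports no verdict.
The state is a dict: "clock": time; "joints": joint angles; "dq": joint speeds; "joint_efforts": joint torques, N m; "position": TCP position; "ee_rot": TCP orientation; "force": force on the tool from outside, world axes, zero at the start; "ft_torque": the same for the moment, N m; "width": opening from 0.0 (shut) to 1.0 (fully open).
Only numpy, scipy, OpenCV 4.12 (cv2) and the standard library are available. Lean on these libraries where they do the work, as an engineer would, in place of code of your own. Each camera call takes 0.05 s, during which the arm holds its last target. There are 200 camera calls.

TASK

Put the two amber jars with black lids into the two empty cells of the jar mixer, one per cell, keeping them upright and setting them down gently without dropping them. Then take the orange-handled stylus from its wooden stand, reach its steel shaft through the round hole in the blue control box, and press the recessed red button fully down; finish while still gripping the stylus and holding the button down, since the mixer runs only while it is held. Leave the white-lidded jar that is already in the mixer, the mug and the green tin where they are.

Things in the scene. Friction and masses are not known exactly. Their poses are not given: they have to be found in the camera images.
- mixer: Fixed jar mixer: white base 150 (x) x 300 (y) x 30 mm, origin at the centre of its underside, z up. On it a grey carrier with a row of three open cells at x = 0, y = 113, 49 (empty) and -15 mm (white-lidded jar), and at y = -100 mm the blue control box, 100 (x) x 85 (y) mm, its top face 85 mm above the table
- empty_cell_left (a point): centre of the floor of the empty end cell, farthest from the control box (mixer frame 0, 113, 34 mm), axes as the mixer's. Each cell is 60 x 60 mm inside, cells 64 mm apart, floors 34 mm above the table, outer walls 4 mm thick up to 66 mm above the table, dividers up to 61 mm
- empty_cell_mid (a point): centre of the floor of the empty middle cell, alike (mixer frame 0, 49, 34 mm), axes as the mixer's
- aperture (a point): centre of the round hole, 16 mm in diameter, ringed by a flat yellow 36 mm square in the top face of the blue control box (85 mm above the table). The top panel is 8 mm thick, hollow below
- run_button_top (a point): centre of the top of the red push button, 24 mm in diameter, straight below the hole: 37 mm below the box's top face (48 mm above the table) when up; it moves down with the button
- run_button (a joint): travel of the red button in m: 0 up, 0.006 fully down. A spring pushes it up: 1.5 N at the start of the travel, 5 N fully down
- jar_a: Loose amber jar with white paper label and black lid, straight cylinder 46 mm in diameter and 85 mm tall overall, about 0.16 kg, standing upright on the table; origin at the centre of its underside, z up
- jar_b: A second jar, the same as jar_a
- loaded_jar: The same kind of jar but with a white lid, already standing in the mixer's cell next to the control box; to be left alone
- stand: Wooden stand for the stylus, fixed block 50 x 50 x 90 mm high, with a vertical hole 12 mm in diameter and 86 mm deep in the centre of its top; origin at the centre of its underside
- stylus: Stylus, 140 mm, 0.05 kg: steel shaft 8 mm thick, 80 mm long, then a round orange handle 20 mm thick, 60 mm long. Origin at the shaft's tip, z from tip to handle (up at the start). It stands tip down in the stand, the handle's shoulder resting on the stand's top, 90 mm above the table; pull it 80 mm straight up to free it
- stylus_tip (a point): the end of the steel shaft, the stylus's origin
- stylus_handle (a point): middle of the orange handle, on its axis, 110 mm from the tip
- mug: Terracotta mug, 76 mm across, 90 mm tall, origin at the centre of its underside; to be left alone
- tin: Green metal tin, 80 x 130 x 50 mm high with a thin wire handle on top, origin at the centre of its underside; to be left alone
Things that resemble listed ones, but are neither listed nor needed, are in the scene too. What is shaped like the jar_b but purple or turquoise is not meant. Leave any pink look-alike of the stylus alone.

How it is judged:
On the way, in this order (a step that is already met when the one before it is completed fails the run):
1. both black-lidded jars stand released in the two empty cells, one in each (((horizontal distance between jar_a and empty_cell_left below 0.014 m and horizontal distance between jar_b and empty_cell_mid below 0.014 m) or (horizontal distance between jar_b and empty_cell_left below 0.014 m and horizontal distance between jar_a and empty_cell_mid below 0.014 m)) and z of jar_a in the frame of mixer between 0.03 and 0.038 m and angle between each of jar_a, jar_b's own z axis and vertical below 0.1 rad and contact force between the fingers and jar_a below 0.1 N and linear speed of each of jar_a, jar_b below 0.03 m/s and z of jar_b in the frame of mixer between 0.03 and 0.038 m and contact force between the fingers and jar_b below 0.1 N), for 0.2 s.
2. the gripped stylus, reaching through the hole, presses the button down (value of joint run_button above 0.0048 m and distance between stylus_tip and run_button_top below 0.012 m and angle between stylus's own z axis and vertical below 0.35 rad and contact force between stylus and mixer above 2 N and contact force between the fingers and stylus above 1 N), for 0.3 s.
At the end, for the whole second after the job is handed in: Black-lidded jars upright (0.1 rad), at rest, released on the floors of the two cells that were empty, one each, within 14 mm of centre; button at least 4.8 of 6 mm down under the tip of the stylus, which is gripped, within 0.35 rad of upright and pushes over 2 N (all of step 1 and all of step 2); the arm keeps its last pose, push and grip.
It fails at once if a black-lidded jar is tipped over (more than 0.6 rad) (angle between any of jar_a, jar_b's own z axis and vertical above 0.6 rad).
It fails at once if a black-lidded jar is dropped or thrown (moves faster than 0.6 m/s while not gripped) ((linear speed of jar_a above 0.6 m/s and contact force between the fingers and jar_a below 0.05 N) or (linear speed of jar_b above 0.6 m/s and contact force between the fingers and jar_b below 0.05 N)).
It fails at once if the white-lidded jar, the mug or the tin is moved more than 25 mm, or the white-lidded jar tipped (distance of any of loaded_jar, mug, tin from where it was at the start of the episode above 0.025 m or angle between loaded_jar's own z axis and vertical above 0.4 rad).
It also fails if it takes over 62 s, if anything falls off the work surface, if the arm or the gripper's body presses on something with over 40 N, if the wrist force passes 120 N, or if a joint passes its speed limit or range.

## Working session

There is one attempt and no reset: what is moved stays moved. The work goes in short steps, Python scripts to look and compute and a tool call to move; the robot and the scene stay as the last step left them, time stands still between calls to the robot, and variables do not carry over. Pictures are saved under pics/ and viewed, about 8 in all and at most 12, crops included, and the job is handed in when it is done.

Besides the shell and the picture viewer there is one more tool, called after "Request:" as name(argument=value, ...), one argument or row to a line, values as JSON. carry_out: Moves the arm, as the interface text tells. Its arguments: {"type":"object","properties":{"plan":{"type":"array"},"squeeze":{"type":"number"}},"required":["plan"]}

```bash
mkdir -p pics; ls
cat > h.py <<'E'
import numpy as np, cv2
from cell import arm
def cam(n):
    c=arm.get_calibration(n); return np.array(c["intrinsics"]),cv2.Rodrigues(np.array(c["rvec"],float))[0],np.array(c["tvec"],float).ravel()
def pts(n,depth):
    K,R,t=cam(n); v,u=np.mgrid[:384,:512]
    P=np.stack([(u-K[0,2])/K[0,0]*depth,(v-K[1,2])/K[1,1]*depth,depth],-1)
    return (P-t)@R
def ray(n,u,v,z):
    K,R,t=cam(n); d=R.T@np.array([(u-K[0,2])/K[0,0],(v-K[1,2])/K[1,1],1]); o=-R.T@t
    return o+d*(z-o[2])/d[2]
def shot(n,tag):
    p,d=arm.get_image(n); np.savez(f"{tag}_{n}.npz",p=p,d=d); cv2.imwrite(f"pics/{tag}_{n}.png",p[:,:,::-1]); return p,d
E
python3 - <<'E'
from h import *
for n in("side","top"):
    shot(n,"a"); K,R,t=cam(n); print(n,K.round(1).tolist(),(-R.T@t).round(3),R[2].round(2))
print(arm.observe())
E
```

```text
pics
side [[386.2, 0.0, 256.1], [0.0, 386.2, 187.3], [0.0, 0.0, 1.0]] [0.464 0.619 0.761] [ 0.13 -0.62 -0.77]
top [[453.5, 0.0, 260.4], [0.0, 453.5, 189.4], [0.0, 0.0, 1.0]] [0.368 0.079 1.31 ] [ 0.19 -0.01 -0.98]
{'clock': 0.1, 'joints': array([ 1.00740273,  0.43514772,  0.02497345,  1.57400815, -0.01162342,
        1.13396948, -0.07512225]), 'dq': array([-2.32824827e-03, -2.71902393e-03,  7.41454539e-04, -2.71085558e-03,
       -9.78643537e-05, -4.47424656e-04, -9.26246138e-04]), 'joint_efforts': array([ 3.09356881e-03, -6.69126678e+01,  9.87657420e-01, -3.15145326e+01,
       -6.05620933e-02,  3.72758461e-02,  2.93066580e-05]), 'position': array([ 0.27771818, -0.55950678,  0.29152605]), 'ee_rot': array([-3.05732716e+00, -7.16968980e-01,  6.57327696e-04]), 'force': array([-0.07060738,  1.13668252, -0.07478682]), 'ft_torque': array([-0.02273595, -0.04193605, -0.01670078]), 'width': 0.9989833373056072}
```

View pics/a_top.png

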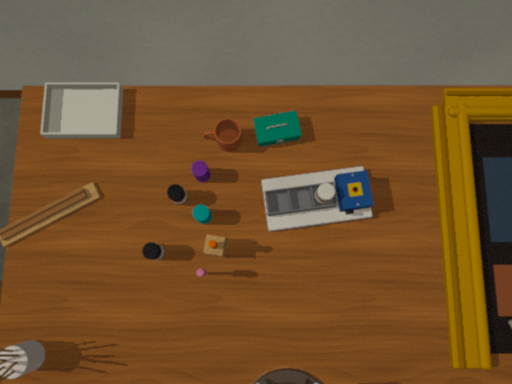

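View pics/a_side.png

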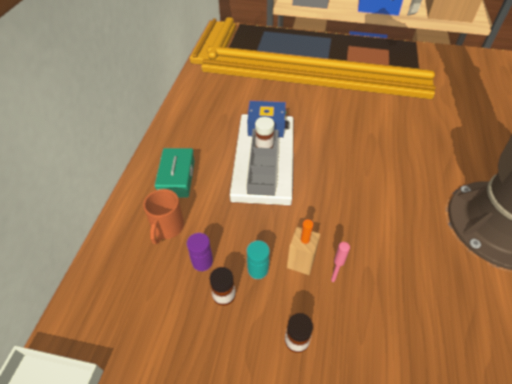

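The top view shows black-lidded jars at (177,193) and (153,251). The orange stylus in its stand is at (213,244) and the pink look-alike at (200,272). The mixer runs from about (262,205) to (372,190), with the blue box and yellow ring at (355,190). The purple (200,171) and turquoise (202,213) cylinders are decoys. The side view agrees: black lids at (222,277) and (299,328), stylus at (307,230).

```bash
cat >> h.py <<'E'
def blob(hsv,lo,hi,box):
    m=cv2.inRange(hsv,lo,hi); k=np.zeros_like(m); x0,y0,x1,y1=box; k[y0:y1,x0:x1]=255; return m&k
def big(m):
    c=max(cv2.findContours(m,cv2.RETR_EXTERNAL,cv2.CHAIN_APPROX_NONE)[0],key=cv2.contourArea); return c
E
python3 - <<'E'
from h import *
T=np.load("a_top.npz");S=np.load("a_side.npz")
P={"top":pts("top",T["d"]),"side":pts("side",S["d"])}
H={"top":cv2.cvtColor(T["p"],cv2.COLOR_RGB2HSV),"side":cv2.cvtColor(S["p"],cv2.COLOR_RGB2HSV)}
def rep(name,n,lo,hi,box,z):
    m=blob(H[n],lo,hi,box); c=big(m); (u,v),r=cv2.minEnclosingCircle(c); mm=cv2.moments(c)
    q=np.zeros_like(m); cv2.drawContours(q,[c],-1,255,-1); p=P[n][(q>0)&(P[n][...,2]>z-.012)&(P[n][...,2]<z+.012)]
    cu,cv_=mm['m10']/mm['m00'],mm['m01']/mm['m00']
    print(name,n,"px",round(cu,1),round(cv_,1),"r",round(r,1),"ray",ray(n,cu,cv_,z).round(4),"depth mean",p.mean(0).round(4),p.min(0).round(3),p.max(0).round(3),len(p))
blk=((0,0,0),(180,255,50))
for nm,z,bt,bs in(("j1",.085,(164,180,190,206),(208,262,238,292)),("j2",.085,(140,240,166,262),(284,310,316,344))):
    rep(nm,"top",*blk,bt,z); rep(nm,"side",*blk,bs,z)
org=((5,200,150),(16,255,255))
rep("sty","top",*org,(203,234,225,255),.15); rep("sty","side",*org,(295,215,320,245),.15)
yel=((20,150,120),(32,255,255))
rep("ring","top",*yel,(335,175,375,212),.085); rep("ring","side",*yel,(255,100,280,122),.085)
blu=((100,150,40),(125,255,255))
rep("box","top",*blu,(330,165,380,220),.085)
# white base
q=P["top"]; m=(q[...,2]>.022)&(q[...,2]<.04); k=np.zeros(m.shape,bool);k[160:235,255:380]=1
m=((m&k)*255).astype(np.uint8); m[H["top"][...,2]<170]=0
X=q[m>0][:,:2].astype(np.float32)
(c,s,a)=cv2.minAreaRect(X); print("base",c,s,a)
# ground zero check
print("table z",np.median(q[300:330,100:150,2]), np.median(P["side"][300:320,330:380,2]))
# enlarged crop
T2=cv2.resize(T["p"][150:290,130:250],None,fx=5,fy=4)[:,:,::-1]
a=cv2.resize(T["p"][155:285,130:250],None,fx=3.3,fy=3.3,interpolation=2)
b=cv2.resize(T["p"][155:240,255:380],None,fx=3.2,fy=3.2,interpolation=2)
h=max(a.shape[0],b.shape[0]); f=lambda i:np.pad(i,((0,h-i.shape[0]),(0,0),(0,0)))
cv2.imwrite("pics/crop1.png",np.hstack([f(a),f(b)])[:,:,::-1])
E
```

```text
j1 top px 175.8 192.6 r 8.5 ray [0.5962 0.3024 0.085 ] depth mean [0.5971 0.3036 0.0842] [0.576 0.283 0.074] [0.618 0.325 0.092] 197
j1 side px 229.3 284.7 r 3.2 ray [0.579  0.3171 0.085 ] depth mean [0.5795 0.316  0.0827] [0.577 0.311 0.08 ] [0.583 0.321 0.086] 11
j2 top px 151.5 250.6 r 8.7 ray [0.4386 0.3626 0.085 ] depth mean [0.439  0.3638 0.0841] [0.419 0.343 0.073] [0.459 0.385 0.091] 214Traceback (most recent call last):
  File "<stdin>", line 12, in <module>
  File "<stdin>", line 6, in rep
  File "h.py", line 17, in big
    c=max(cv2.findContours(m,cv2.RETR_EXTERNAL,cv2.CHAIN_APPROX_NONE)[0],key=cv2.contourArea); return c
ValueError: max() iterable argument is empty
```

```bash
cat > m.py <<'E'
from h import *
T=np.load("a_top.npz");S=np.load("a_side.npz")
P={"top":pts("top",T["d"]),"side":pts("side",S["d"])}
H={"top":cv2.cvtColor(T["p"],cv2.COLOR_RGB2HSV),"side":cv2.cvtColor(S["p"],cv2.COLOR_RGB2HSV)}
def rep(name,n,lo,hi,box,z):
    m=blob(H[n],lo,hi,box)
    if not m.any(): print(name,n,"none"); return
    c=big(m); mm=cv2.moments(c)
    q=np.zeros_like(m); cv2.drawContours(q,[c],-1,255,-1); p=P[n][(q>0)&(abs(P[n][...,2]-z)<.004)]
    cu,cv_=mm['m10']/mm['m00'],mm['m01']/mm['m00']
    (e,er)=cv2.minEnclosingCircle(p[:,:2].astype(np.float32)) if len(p) else (0,0)
    print(name,n,"px",round(cu,1),round(cv_,1),"A",mm['m00'],"ray",ray(n,cu,cv_,z).round(4),"depth circ",np.round(e,4),round(er,4),"mean",p.mean(0).round(4),len(p))
blk=((0,0,0),(180,255,75))
if __name__=="__main__":
    for nm,z,bt,bs in(("j1",.085,(164,180,190,206),(208,262,238,292)),("j2",.085,(140,240,166,262),(284,310,316,344))):
        rep(nm,"top",*blk,bt,z); rep(nm,"side",*blk,bs,z)
    org=((5,200,130),(16,255,255))
    rep("sty","top",*org,(203,234,225,255),.15); rep("sty","side",*org,(295,215,320,245),.15)
    yel=((20,150,120),(34,255,255))
    rep("ring","top",*yel,(335,175,375,212),.085); rep("ring","side",*yel,(255,100,280,122),.085)
    blu=((100,150,40),(125,255,255))
    rep("box","top",*blu,(330,165,380,220),.085)
    q=P["top"]; m=(q[...,2]>.022)&(q[...,2]<.04); k=np.zeros(m.shape,bool);k[160:235,255:380]=1
    m=((m&k)*255).astype(np.uint8); m[H["top"][...,2]<150]=0
    c,s,a=cv2.minAreaRect(q[m>0][:,:2].astype(np.float32)); print("base",c,s,a)
    print("table z",np.median(q[300:330,100:150,2]), np.median(P["side"][300:320,330:380,2]))
    a=cv2.resize(T["p"][155:285,130:250],None,fx=3.3,fy=3.3,interpolation=2)
    b=cv2.resize(T["p"][155:240,255:380],None,fx=3.2,fy=3.2,interpolation=2)
    h=max(a.shape[0],b.shape[0]); f=lambda i:np.pad(i,((0,h-i.shape[0]),(0,0),(0,0)))
    cv2.imwrite("pics/crop1.png",np.hstack([f(a),f(b)])[:,:,::-1])
E
python3 m.py
```

```text
j1 top px 175.9 192.7 A 221.5 ray [0.596  0.3021 0.085 ] depth circ [0.5984 0.3047] 0.0228 mean [0.5988 0.3048 0.0846] 185
j1 side px 221.5 279.5 A 411.0 ray [0.5962 0.3096 0.085 ] depth circ [0.5976 0.3056] 0.0225 mean [0.5973 0.3067 0.0845] 384
j2 top px 151.6 250.7 A 231.5 ray [0.4382 0.3621 0.085 ] depth circ [0.4391 0.3656] 0.0227 mean [0.4386 0.3661 0.0847] 193
j2 side px 299.5 327.0 A 499.0 ray [0.4396 0.3689 0.085 ] depth circ [0.4384 0.3658] 0.0225 mean [0.4393 0.3669 0.0847] 485
sty top px 211.9 243.3 A 32.5 ray [0.4526 0.1948 0.15  ] depth circ [0.4525 0.1954] 0.0093 mean [0.4523 0.195  0.1489] 40
sty side px 306.6 230.2 A 174.5 ray [0.4531 0.2105 0.15  ] depth circ [0.4524 0.1943] 0.0101 mean [0.4525 0.1955 0.1495] 75
ring top px 354.7 188.9 A 130.5 ray [ 0.6052 -0.1898  0.085 ] depth circ [ 0.6051 -0.1893] 0.0225 mean [ 0.6052 -0.1895  0.0853] 115
ring side px 266.1 110.7 A 77.5 ray [ 0.6059 -0.1929  0.085 ] depth circ [ 0.605  -0.1923] 0.0215 mean [ 0.6059 -0.1923  0.0858] 84
box top px 353.2 190.6 A 1067.5 ray [ 0.6004 -0.1855  0.085 ] depth circ [ 0.603  -0.1897] 0.0616 mean [ 0.6019 -0.189   0.0847] 888
base (0.5913217663764954, -0.08976070582866669) (0.14855271577835083, 0.29742440581321716) 7.655062198638916
table z -0.0007827805672333142 3.381870834036814e-05
```

View pics/crop1.png

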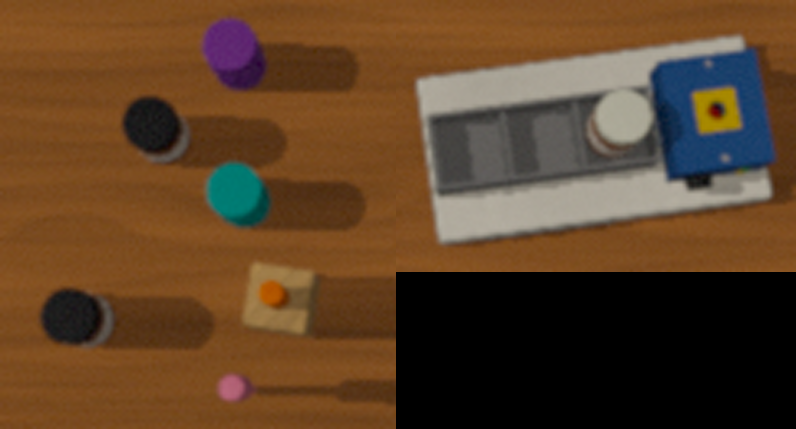

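The crop shows black lids with white paper labels on the jars at (177,193) and (153,251), so those are the two meant. The orange stylus is in the wooden block. Measured points agree between views to about 2 mm, and the base rectangle plus its yaw predicts the ring position. First I move above jar 1 (0.598, 0.305), jaw along mixer x.

Request:
carry_out(
  plan=[
    [32,86.5,0,1.244,9.1],
    [32,86.5,0,1.244,9.1],
    [32,86.5,0,1.244,9.1],
    [32,86.5,0,1.244,9.1],
    [32,86.5,0,1.244,9.1],
    [32,86.5,0,1.244,9.1],
    [32,86.5,0,1.244,9.1],
    [32,86.5,0,1.244,9.1],
    [32,86.5,0,1.244,9.1],
    [32,86.5,0,1.244,9.1],
    [32,86.5,0,1.244,9.1],
    [32,86.5,0,1.244,9.1],
    [32,86.5,0,1.244,9.1],
    [32,86.5,0,1.244,9.1],
    [32,86.5,0,1.244,9.1],
    [32,86.5,0,1.244,9.1],
    [32,86.5,0,1.244,9.1],
    [32,86.5,0,1.244,9.1],
    [32,86.5,0,1.244,9.1],
    [32,86.5,0,1.244,9.1],
  ],
  squeeze=20,
)

```text
clock: 2.1
position: [0.5969, 0.3098, 0.2903]
ee_rot: [-2.06, -2.367, 0.002]
force: [0.1, 0.1, 0.4]
width: 0.989
```

Request:
carry_out(
  plan=[
    [0.1,-0.5,-2,0,9.1],
    [0.1,-0.5,-5,0,9.1],
    [0.1,-0.5,-9,0,9.1],
    [0.1,-0.5,-13,0,9.1],
    [0.1,-0.5,-16,0,9.1],
    [0.1,-0.5,-18.1,0,9.1],
    [0.1,-0.5,-18.1,0,9.1],
    [0.1,-0.5,-18.1,0,9.1],
  ],
)

```text
clock: 2.9
position: [0.598, 0.304, 0.1097]
ee_rot: [-2.061, -2.367, 0.003]
force: [0.3, -0.3, -0.4]
width: 0.988
```

Request:
carry_out(
  plan=[
    [0,0,0,0,4],
    [0,0,0,0,4],
    [0,0,0,0,4],
    [0,0,0,0,4],
    [0,0,0,0,4],
    [0,0,0,0,4],
    [0,0,0,0,4],
    [0,0,0,0,4],
    [0,0,2,0,4],
    [0,0,5,0,4],
    [0,0,9,0,4],
    [0,0,13,0,4],
    [0,0,13,0,4],
  ],
  squeeze=20,
)

```text
clock: 4.2
position: [0.5997, 0.3059, 0.2457]
ee_rot: [-2.062, -2.368, -0.011]
force: [1.0, 0.4, -2.0]
width: 0.5
```

Request:
carry_out(
  plan=[
    [-0.2,-3,1,0,4],
    [-0.4,-7,1,0,4],
    [-0.6,-12,1,0,4],
    [-0.8,-16,1,0,4],
    [-1,-20,1,0,4],
    [-1.2,-24,1,0,4],
    [-1.4,-28,1,0,4],
    [-1.4,-31,1,0,4],
    [-1.4,-33.5,1,0,4],
    [-1.4,-34.8,1,0,4],
    [-1.4,-34.8,1,0,4],
    [-1.4,-34.8,1,0,4],
    [-1.4,-34.8,0,0,4],
    [-1.4,-34.8,0,0,4],
  ],
)

```text
clock: 5.6
position: [0.585, -0.0404, 0.2442]
ee_rot: [-2.058, -2.369, -0.01]
force: [0.0, -1.4, -2.4]
width: 0.498
```

Run:
```python
from h import *
S,_=shot("side","b");T,_=shot("top","b")
a=cv2.resize(S[60:210,180:330],None,fx=2.6,fy=2.6,interpolation=2);b=cv2.resize(T[120:270,240:390],None,fx=2.6,fy=2.6,interpolation=2)
cv2.imwrite("pics/b.png",np.hstack([a,b])[:,:,::-1]); print(arm.observe()["position"])
```

```text
[ 0.58541719 -0.04093152  0.24517483]
```

View pics/b.png

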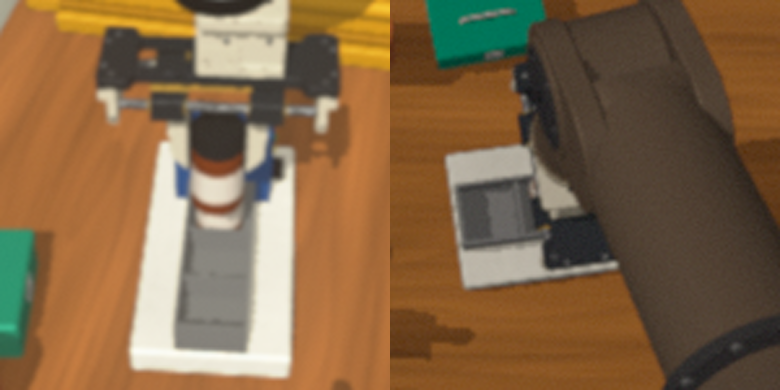

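The side view shows the jar upright in the fingers above the carrier, with its lid at about crop (218,130). Lowering it now.

Request:
carry_out(
  plan=[
    [0,-0.1,-2,0,4],
    [0,-0.1,-4,0,4],
    [0,-0.1,-6,0,4],
    [0,-0.1,-7.5,0,4],
    [0,-0.1,-8.5,0,4],
    [0,-0.1,-9.2,0,4],
    [0,-0.1,-9.6,0,4],
    [0,-0.1,-9.8,0,4],
    [0,-0.1,-9.9,0,4],
    [0,-0.1,-9.9,0,4],
  ],
)

```text
clock: 6.7
position: [0.5856, -0.042, 0.1465]
ee_rot: [-2.06, -2.37, -0.011]
force: [-0.4, 0.0, -1.7]
width: 0.495
```

Request:
carry_out(
  plan=[
    [0,0,-0.1,0,4],
    [0,0,-0.15,0,4],
    [0,0,-0.2,0,4],
    [0,0,-0.25,0,4],
    [0,0,-0.25,0,4],
    [0,0,-0.25,0,4],
  ],
)

```text
clock: 7.3
position: [0.5856, -0.0419, 0.144]
ee_rot: [-2.06, -2.37, -0.011]
force: [0.3, -0.2, -2.3]
width: 0.5
```

Request:
carry_out(
  plan=[
    [0,0,-0.1,0,4],
    [0,0,-0.15,0,4],
    [0,0,-0.2,0,4],
    [0,0,-0.2,0,4],
  ],
)

```text
clock: 7.7
position: [0.586, -0.0417, 0.1435]
ee_rot: [-2.06, -2.371, -0.012]
force: [-3.9, 0.3, 13.0]
width: 0.495
```

Contact felt (13 N). Release and rise.

Request:
carry_out(
  plan=[
    [0,0,0.1,0,5.2],
    [0,0,0.1,0,6],
    [0,0,0.1,0,6.8],
    [0,0,0.1,0,6.8],
    [0,0,0.1,0,6.8],
    [0,0,0.1,0,6.8],
    [0,0,2,0,6.8],
    [0,0,6,0,6.8],
    [0,0,11,0,9.1],
    [0,0,15,0,9.1],
    [0,0,15,0,9.1],
  ],
)

```text
clock: 8.8
position: [0.5885, -0.041, 0.2995]
ee_rot: [2.056, 2.366, 0.022]
force: [0.3, 0.9, 0.1]
width: 0.949
```

Request:
carry_out(
  plan=[
    [-15,40.7,0,0,9.1],
    [-15,40.7,0,0,9.1],
    [-15,40.7,0,0,9.1],
    [-15,40.7,0,0,9.1],
    [-15,40.7,0,0,9.1],
    [-15,40.7,0,0,9.1],
    [-15,40.7,0,0,9.1],
    [-15,40.7,0,0,9.1],
    [-15,40.7,0,0,9.1],
    [-15,40.7,0,0,9.1],
    [-15,40.7,0,0,9.1],
    [-15,40.7,0,0,9.1],
    [-15,40.7,0,0,9.1],
  ],
)

```text
clock: 10.1
position: [0.4393, 0.3645, 0.2992]
ee_rot: [2.059, 2.363, 0.02]
force: [0.2, -0.0, 0.1]
width: 0.994
```

Run:
```python
import m; from h import *
p,d=shot("side","c"); P=pts("side",d)
m.H["side"]=cv2.cvtColor(p,cv2.COLOR_RGB2HSV); m.P["side"]=P
m.rep("j in cell","side",*m.blk,(240,100,285,200),.119)
# all lid-height points by region
q=P[100:210,235:300].reshape(-1,3); q=q[abs(q[:,2]-.119)<.004]; print(len(q)); 
for lo,hi in((-.08,0),(-.16,-.08),(0,.1)):
    s=q[(q[:,1]>lo)&(q[:,1]<hi)&(abs(q[:,0]-.59)<.05)]
    if len(s): print(lo,hi,len(s),s.mean(0),cv2.minEnclosingCircle(s[:,:2].astype(np.float32)))
o=arm.observe(); print(o["position"],o["ee_rot"])
```

```text
j in cell side px 262.4 143.8 A 173.5 ray [ 0.5846 -0.0309  0.119 ] depth circ [ 0.5845 -0.0365] 0.0208 mean [ 0.5855 -0.0354  0.1188] 159
405
-0.08 0 212 [ 0.58502191 -0.03902693  0.11879351] ((0.5844919681549072, -0.04056643694639206), 0.023585882037878036)
-0.16 -0.08 193 [ 0.59360897 -0.10393893  0.11889043] ((0.5949863791465759, -0.10489404201507568), 0.024646086618304253)
[0.43930314 0.36464153 0.29932909] [2.05852496 2.36332049 0.02081778]
```

Request:
carry_out(
  plan=[
    [0,0.1,-2,0,9.1],
    [0,0.1,-6,0,9.1],
    [0,0.1,-10,0,9.1],
    [0,0.1,-14,0,9.1],
    [0,0.1,-17,0,9.1],
    [0,0.1,-19,0,9.1],
    [0,0.1,-19,0,9.1],
    [0,0.1,-19,0,9.1],
    [0,0.1,-19,0,4],
    [0,0.1,-19,0,4],
    [0,0.1,-19,0,4],
    [0,0.1,-19,0,4],
    [0,0.1,-19,0,4],
    [0,0.1,-19,0,4],
    [0,0.1,-19,0,4],
    [0,0.1,-19,0,4],
  ],
  squeeze=20,
)

```text
clock: 11.75
position: [0.4391, 0.3657, 0.1095]
ee_rot: [2.058, 2.363, 0.021]
force: [-1.1, -1.6, 2.9]
width: 0.499
```

Request:
carry_out(
  plan=[
    [0,0,2,0,4],
    [0,0,5,0,4],
    [0,0,9,0,4],
    [0,0,13,0,4],
    [1,-2,16,0,4],
    [2.4,-6,17,0,4],
    [4,-10,17,0,4],
    [5.6,-14,17,0,4],
    [7.2,-18,17,0,4],
    [8.8,-22,17,0,4],
    [10.4,-26,17,0,4],
    [12,-30,17,0,4],
    [13.2,-33,17,0,4],
    [13.75,-34.4,17,0,4],
    [13.75,-34.4,17,0,4],
    [13.75,-34.4,17,0,4],
    [13.75,-34.4,15,0,4],
    [13.75,-34.4,13,0,4],
    [13.75,-34.4,13,0,4],
    [13.75,-34.4,13,0,4],
  ],
)

```text
clock: 13.75
position: [0.5762, 0.0234, 0.2398]
ee_rot: [2.056, 2.367, 0.021]
force: [-0.1, 0.2, -1.6]
width: 0.5
```

Request:
carry_out(
  plan=[
    [0.05,-0.2,-2,0,4],
    [0.05,-0.2,-4,0,4],
    [0.05,-0.2,-6,0,4],
    [0.05,-0.2,-7.5,0,4],
    [0.05,-0.2,-8.5,0,4],
    [0.05,-0.2,-9,0,4],
    [0.05,-0.2,-9.3,0,4],
    [0.05,-0.2,-9.4,0,4],
    [0.05,-0.2,-9.5,0,4],
    [0.05,-0.2,-9.6,0,4],
    [0.05,-0.2,-9.65,0,4],
    [0.05,-0.2,-9.65,0,4],
  ],
)

```text
clock: 14.95
position: [0.5769, 0.0215, 0.1435]
ee_rot: [2.056, 2.366, 0.021]
force: [0.9, -0.3, -1.9]
width: 0.501
```

Request:
carry_out(
  plan=[
    [0,0,-0.1,0,4],
    [0,0,-0.15,0,4],
    [0,0,-0.15,0,4],
  ],
)

```text
clock: 15.25
position: [0.577, 0.0215, 0.1434]
ee_rot: [2.055, 2.366, 0.021]
force: [-3.9, -1.1, 13.9]
width: 0.498
```

Request:
carry_out(
  plan=[
    [0,0,0.1,0,5.2],
    [0,0,0.1,0,6],
    [0,0,0.1,0,6.8],
    [0,0,0.1,0,6.8],
    [0,0,0.1,0,6.8],
    [0,0,0.1,0,6.8],
    [0,0,2,0,6.8],
    [0,0,6,0,6.8],
    [0,0,11,0,8],
    [0,0,15,0,8],
    [0,0,15,0,8],
  ],
)

```text
clock: 16.35
position: [0.5794, 0.0225, 0.2993]
ee_rot: [2.051, 2.361, 0.032]
force: [0.8, 0.4, 0.3]
width: 0.866
```

Run:
```python
import m; from h import *
from scipy.spatial.transform import Rotation as Ro
for n,b in(("top",(190,262,212,282)),("side",(325,235,355,285))):
    k=blob(m.H[n],(150,80,80),(179,255,255),b); q=m.P[n][k>0]; print(n,len(q),np.median(q,0),q.min(0),q.max(0))
o=arm.observe(); print(o["position"],Ro.from_rotvec(o["ee_rot"]).as_matrix().round(4).tolist())
```

```text
top 56 [0.38098561 0.22240525 0.13920958] [0.37349594 0.21541891 0.08609033] [0.38875457 0.23271418 0.14306941]
side 276 [0.38211124 0.23011939 0.11486598] [ 0.37168991  0.12929874 -0.00227127] [0.39018179 0.23503211 0.14208348]
[0.57935349 0.0225411  0.2993077 ] [[-0.1399, 0.9899, 0.0243], [0.9902, 0.1398, 0.0061], [0.0026, 0.0249, -0.9997]]
```

Request:
carry_out(
  plan=[
    [-12.7,17.3,0,0,4.5],
    [-12.7,17.3,0,0,4.5],
    [-12.7,17.3,0,0,4.5],
    [-12.7,17.3,0,0,4.5],
    [-12.7,17.3,0,0,4.5],
    [-12.7,17.3,0,0,4.5],
    [-12.7,17.3,0,0,4.5],
    [-12.7,17.3,0,0,4.5],
    [-12.7,17.3,0,0,4.5],
  ],
)

```text
clock: 17.25
position: [0.4533, 0.1942, 0.2989]
ee_rot: [2.054, 2.358, 0.031]
force: [0.2, -0.1, 0.3]
width: 0.494
```

Run:
```python
import m; from h import *
from scipy.spatial.transform import Rotation as Ro
p,d=shot("side","d"); P=pts("side",d)
q=P[100:215,225:310].reshape(-1,3); q=q[(abs(q[:,2]-.119)<.004)&(abs(q[:,0]-.59)<.05)]
for lo,hi in((-.073,-.01),(-.16,-.073),(-.01,.06)):
    s=q[(q[:,1]>lo)&(q[:,1]<hi)]
    if len(s): print(lo,hi,len(s),s.mean(0),cv2.minEnclosingCircle(s[:,:2].astype(np.float32)))
o=arm.observe(); print(o["position"],o["joints"].round(3),Ro.from_rotvec(o["ee_rot"]).as_matrix().round(4).tolist())
cv2.imwrite("pics/d.png",p[:,:,::-1])
```

```text
-0.073 -0.01 59 [ 0.59920696 -0.03647389  0.11904358] ((0.5935406684875488, -0.040248751640319824), 0.02082182839512825)
-0.16 -0.073 194 [ 0.59348222 -0.10391196  0.11888829] ((0.5945071578025818, -0.10634037107229233), 0.02440088614821434)
-0.01 0.06 69 [0.59057669 0.02473019 0.11868936] ((0.5866405367851257, 0.022876590490341187), 0.019937653094530106)
[0.45310173 0.19438517 0.29899825] [ 0.033  0.278 -0.675  1.851  0.208  1.058 -0.584] [[-0.1376, 0.9902, 0.0239], [0.9905, 0.1375, 0.0058], [0.0025, 0.0245, -0.9997]]
```

View pics/d.png

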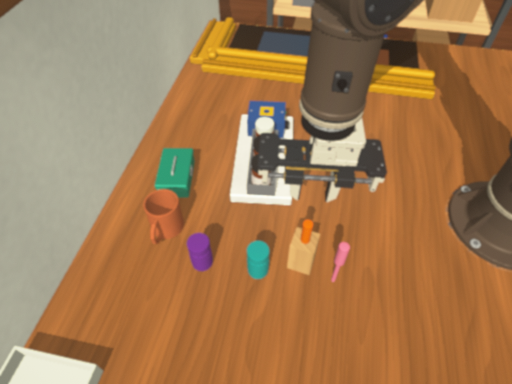

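Both jars stand in the carrier and the fingers are above the stylus at (307,230). Going down to the handle.

Request:
carry_out(
  plan=[
    [-0.2,0.05,-2,0,4.5],
    [-0.2,0.05,-5,0,4.5],
    [-0.2,0.05,-8,0,4.5],
    [-0.2,0.05,-11,0,4.5],
    [-0.2,0.05,-12.5,0,4.5],
    [-0.2,0.05,-13,0,4.5],
    [-0.2,0.05,-13,0,4.5],
    [-0.2,0.05,-13,0,4.5],
  ],
)

```text
clock: 18.1
position: [0.4517, 0.195, 0.1698]
ee_rot: [2.054, 2.358, 0.033]
force: [0.5, 0.7, 0.1]
width: 0.491
```

Request:
carry_out(
  plan=[
    [0,0,0,0,1],
    [0,0,0,0,1],
    [0,0,0,0,1],
    [0,0,0,0,1],
    [0,0,0,0,1],
    [0,0,0,0,1],
    [0,0,0,0,1],
  ],
  squeeze=40,
)

```text
clock: 18.8
position: [0.4517, 0.1951, 0.1701]
ee_rot: [2.054, 2.358, 0.033]
force: [-1.1, -1.4, 5.7]
width: 0.212
```

Request:
carry_out(
  plan=[
    [0,0,1,0,1],
    [0,0,3,0,1],
    [0,0,5,0,1],
    [0,0,7,0,1],
    [0,0,9,0,1],
    [0,0,11,0,1],
    [0,0,13,0,1],
    [0,0,15,0,1],
    [0,0,15,0,1],
  ],
)

```text
clock: 19.7
position: [0.4525, 0.196, 0.323]
ee_rot: [2.052, 2.356, 0.04]
force: [0.1, -0.2, -0.6]
width: 0.21
```

Request:
carry_out(
  plan=[
    [2,-5,0,0,1],
    [4,-10,0,0,1],
    [6,-15,0,0,1],
    [8,-20,0,0,1],
    [10,-25,0,0,1],
    [12,-30,0,0,1],
    [14,-34,0,0,1],
    [15,-37,0,0,1],
    [15,-38.7,0,0,1],
    [15,-38.7,0,0,1],
    [15,-38.7,0,0,1],
    [15,-38.7,-3,0,1],
    [15,-38.7,-4,0,1],
    [15,-38.7,-4,0,1],
    [15,-38.7,-4,0,1],
  ],
)

```text
clock: 21.2
position: [0.6027, -0.19, 0.2837]
ee_rot: [2.05, 2.358, 0.04]
force: [0.0, -1.1, -0.3]
width: 0.215
```

Run:
```python
import m; from h import *
from scipy.spatial.transform import Rotation as Ro
p,d=shot("side","e"); P=pts("side",d); t,td=shot("top","e")
q=P[100:215,225:310].reshape(-1,3); q=q[(abs(q[:,2]-.119)<.004)&(abs(q[:,0]-.59)<.05)]
for lo,hi in((-.073,-.01),(-.16,-.073),(-.01,.06)):
    s=q[(q[:,1]>lo)&(q[:,1]<hi)]
    if len(s): print(lo,hi,len(s),s.mean(0),cv2.minEnclosingCircle(s[:,:2].astype(np.float32)))
# points of stylus: near TCP axis below fingers
o=arm.observe(); x,y,z=o["position"]; print(o["position"],Ro.from_rotvec(o["ee_rot"]).as_matrix()[:,2])
s=(abs(P[...,0]-x)<.03)&(abs(P[...,1]-y)<.03)&(P[...,2]>.095)&(P[...,2]<z-.07)
vv,uu=np.nonzero(s); print(len(uu),uu.min(),uu.max(),vv.min(),vv.max())
for r in range(vv.min(),vv.max()+1,4):
    k=vv==r
    if k.any(): print(r,uu[k].min(),uu[k].max(),P[r,uu[k]].mean(0).round(4))
a=cv2.resize(p[60:210,200:330],None,fx=4,fy=4,interpolation=2)
cv2.imwrite("pics/e.png",a[:,:,::-1])
```

```text
-0.073 -0.01 217 [ 0.58506535 -0.03870159  0.11871337] ((0.5844385623931885, -0.039782337844371796), 0.023852180689573288)
-0.16 -0.073 187 [ 0.5936892  -0.10437199  0.11873856] ((0.5950922966003418, -0.1055472269654274), 0.02376215159893036)
-0.01 0.06 246 [0.57643458 0.02387896 0.11876978] ((0.5774692893028259, 0.022210203111171722), 0.023912280797958374)
[ 0.60304263 -0.1905469   0.2842362 ] [ 0.03106032  0.00795418 -0.99948586]
104 264 271 71 100
71 264 271 [ 0.6055 -0.1853  0.2137]
75 266 269 [ 0.6025 -0.1814  0.2054]
79 266 268 [ 0.6045 -0.1866  0.1901]
83 266 268 [ 0.6044 -0.1878  0.1775]
87 266 268 [ 0.6041 -0.1876  0.1657]
91 265 267 [ 0.6064 -0.1871  0.1534]
95 265 267 [ 0.6061 -0.1866  0.1414]
99 265 267 [ 0.6057 -0.1857  0.1294]
```

View pics/e.png

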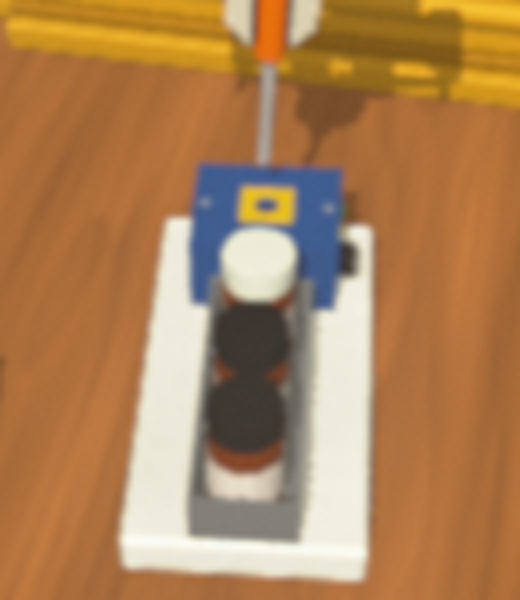

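Run:
```python
from h import *
from h import blob,big
for n,tag,b in(("side","a",(252,98,282,124)),("top","a",(335,175,375,212)),("side","e",(252,98,282,124))):
    p=np.load(f"{tag}_{n}.npz")["p"]; p=cv2.resize(p,None,fx=4,fy=4,interpolation=cv2.INTER_CUBIC)
    H=cv2.cvtColor(p,cv2.COLOR_RGB2HSV); k=blob(H,(20,130,110),(36,255,255),[4*i for i in b]); c=big(k)
    q=cv2.approxPolyDP(cv2.convexHull(c),8,True).reshape(-1,2); uv=lambda a:((a+.5)/4-.5)
    Q=np.array([ray(n,*uv(a),.085) for a in q.astype(float)]); (ce,sz,an)=cv2.minAreaRect(np.array([ray(n,*uv(a),.085)[:2] for a in c.reshape(-1,2).astype(float)],dtype=np.float32))
    f=np.zeros_like(k); cv2.drawContours(f,[c],-1,255,-1); h=f&~k; hc=max(cv2.findContours(h,cv2.RETR_EXTERNAL,cv2.CHAIN_APPROX_NONE)[0],key=cv2.contourArea); M=cv2.moments(hc)
    hu=uv(np.array([M['m10'],M['m01']])/M['m00'])
    print(n,tag,"ring",np.round(ce,4),np.round(sz,4),round(an,1),"hole px",hu,"at top",ray(n,*hu,.085).round(4),"A",M['m00']/16)
p=np.load("e_side.npz")["p"].astype(int)
for r in range(76,104,2): print(r,[tuple(x) for x in p[r,262:272]])
for u,v in((266,100),(266,101),(266,102)): print(ray("side",u,v,.124))
K,R,t=cam("side"); 
for w in([.6079,-.1893,.1242],[.6079,-.1893,.2042],[.6055,-.1905,.085]): c=R@np.array(w)+t; print(w,(K@c/c[2])[:2])
```

```text
side a ring [ 0.6058 -0.1927] [0.035  0.0346] 10.2 hole px [266.19813725 110.66539216] at top [ 0.6057 -0.1929  0.085 ] A 13.28125
top a ring [ 0.605  -0.1899] [0.0358 0.036 ] 7.7 hole px [354.75314703 189.0260574 ] at top [ 0.6049 -0.1898  0.085 ] A 20.6875
side e ring [ 0.6056 -0.1928] [0.035  0.0348] 8.0 hole px [266.20969308 110.6714258 ] at top [ 0.6057 -0.1929  0.085 ] A 13.40625
76 [(np.int64(147), np.int64(106), np.int64(25)), (np.int64(156), np.int64(113), np.int64(33)), (np.int64(163), np.int64(120), np.int64(53)), (np.int64(169), np.int64(131), np.int64(92)), (np.int64(170), np.int64(139), np.int64(119)), (np.int64(172), np.int64(138), np.int64(118)), (np.int64(178), np.int64(134), np.int64(97)), (np.int64(191), np.int64(137), np.int64(63)), (np.int64(199), np.int64(142), np.int64(38)), (np.int64(196), np.int64(141), np.int64(31))]
78 [(np.int64(140), np.int64(98), np.int64(33)), (np.int64(146), np.int64(103), np.int64(36)), (np.int64(152), np.int64(114), np.int64(63)), (np.int64(161), np.int64(137), np.int64(110)), (np.int64(169), np.int64(157), np.int64(144)), (np.int64(
[... 5393 characters left out ...]
94), np.int64(139)), (np.int64(79), np.int64(94), np.int64(137)), (np.int64(82), np.int64(96), np.int64(137)), (np.int64(84), np.int64(98), np.int64(138)), (np.int64(83), np.int64(95), np.int64(134)), (np.int64(84), np.int64(89), np.int64(124)), (np.int64(87), np.int64(84), np.int64(110)), (np.int64(89), np.int64(84), np.int64(110)), (np.int64(88), np.int64(88), np.int64(121)), (np.int64(89), np.int64(93), np.int64(131))]
[ 0.60613664 -0.18843288  0.124     ]
[ 0.60535805 -0.1843531   0.124     ]
[ 0.60458351 -0.18029451  0.124     ]
[0.6079, -0.1893, 0.1242] [265.40259338  99.64930341]
[0.6079, -0.1893, 0.2042] [265.94447756  73.32177938]
[0.6055, -0.1905, 0.085] [266.11702398 111.24421824]
```

Both jars measure at (0.584,-0.040) and (0.577,0.022), within 3 mm of the cell centres, lids at 119 mm. The stylus hangs straight over the box, its tip at about crop (264,160), and the hole is at crop (267,205). Now I shift the tip over the hole and lower it to just above the panel.

Request:
carry_out(
  plan=[
    [-0.2,-0.15,-0.5,0,1],
    [-0.2,-0.15,-1.5,0,1],
    [-0.2,-0.15,-2.5,0,1],
    [-0.2,-0.15,-3.2,0,1],
    [-0.2,-0.15,-3.5,0,1],
    [-0.2,-0.15,-3.5,0,1],
    [-0.2,-0.15,-3.5,0,1],
  ],
)

```text
clock: 22.0
position: [0.6012, -0.192, 0.2493]
ee_rot: [2.05, 2.356, 0.041]
force: [0.7, -1.0, 0.2]
width: 0.211
```

Run:
```python
from h import *
p,d=shot("side","f"); t,_=shot("top","f")
o=arm.observe(); print(o["position"],o["force"])
a=cv2.resize(p[75:135,230:300],None,fx=8,fy=8,interpolation=2)
cv2.imwrite("pics/f.png",a[:,:,::-1])
```

```text
[ 0.60128046 -0.19203423  0.24959989] [-0.26793959 -0.73209755  0.09081906]
```

View pics/f.png

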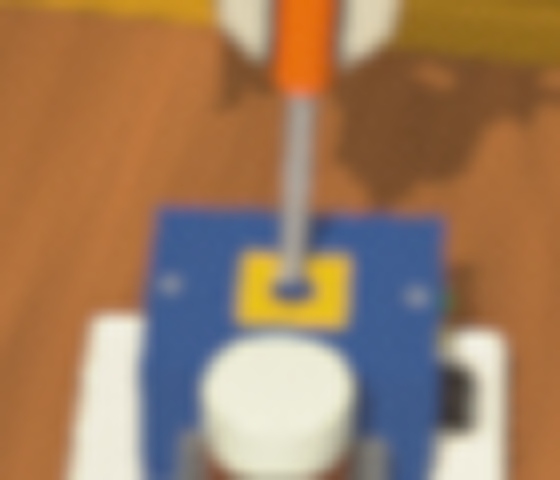

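The shaft tip, at crop (293,280), lies over the hole centre (293,290), still about 4 mm above the panel. Lowering into the hole.

Request:
carry_out(
  plan=[
    [0,0,-0.3,0,1],
    [0,0,-0.5,0,1],
    [0,0,-0.7,0,1],
    [0,0,-0.7,0,1],
  ],
)

```text
clock: 22.5
position: [0.6011, -0.192, 0.2422]
ee_rot: [2.05, 2.356, 0.041]
force: [0.1, 0.2, -1.3]
width: 0.214
```

Request:
carry_out(
  plan=[
    [0,0,-0.3,0,1],
    [0,0,-0.6,0,1],
    [0,0,-0.9,0,1],
    [0,0,-0.9,0,1],
  ],
)

```text
clock: 22.9
position: [0.6008, -0.192, 0.2326]
ee_rot: [2.051, 2.356, 0.041]
force: [-0.3, -0.4, 0.3]
width: 0.208
```

Request:
carry_out(
  plan=[
    [0,0,-0.4,0,1],
    [0,0,-0.8,0,1],
    [0,0,-1.2,0,1],
    [0,0,-1.6,0,1],
    [0,0,-2,0,1],
    [0,0,-2.2,0,1],
    [0,0,-2.2,0,1],
    [0,0,-2.2,0,1],
  ],
)

```text
clock: 23.7
position: [0.6008, -0.192, 0.2108]
ee_rot: [2.051, 2.356, 0.041]
force: [-0.8, -0.1, 1.4]
width: 0.211
```

Request:
carry_out(
  plan=[
    [0,0,-0.2,0,1],
    [0,0,-0.4,0,1],
    [0,0,-0.6,0,1],
    [0,0,-0.6,0,1],
    [0,0,-0.6,0,1],
  ],
)

```text
clock: 24.2
position: [0.6011, -0.1921, 0.2057]
ee_rot: [2.05, 2.355, 0.041]
force: [-3.4, 0.7, 10.3]
width: 0.214
```

Request:
carry_out(
  plan=[
    [0,0,-0.15,0,1],
    [0,0,-0.25,0,1],
    [0,0,-0.3,0,1],
    [0,0,-0.3,0,1],
    [0,0,-0.3,0,1],
  ],
)

```text
clock: 24.7
position: [0.6015, -0.1921, 0.2053]
ee_rot: [2.049, 2.354, 0.041]
force: [-7.7, 1.1, 22.8]
width: 0.214
```

Run:
```python
from h import *
p,d=shot("side","g"); o=arm.observe(); print(o["position"],o["force"])
K,R,t=cam("side")
for tag,z in(("e",.2842),("f",.2496),("g",o["position"][2])):
    q=np.load(f"{tag}_side.npz")["p"].astype(float); c=slice(264,271)
    s=(q[:,c,0]-q[:,c,2]).mean(1); 
    r0=60; col=q[60:110,266:269].mean(1); sat=col[:,0]-col[:,2]
    k=np.argmin(np.diff(sat)[:48]); 
    # subpixel: half level crossing
    hi=sat[max(k-5,0):k-1].mean(); lo=sat[k+3:k+6].mean(); mid=(hi+lo)/2
    i=next(i for i in range(max(k-4,0),k+5) if sat[i]>=mid>sat[i+1]); v=60+i+(sat[i]-mid)/(sat[i]-sat[i+1])
    # near edge of shoulder: y about axis +0.009
    out=[]
    for off in(.160,.1635):
        w=np.array([.605,-.191+.009,z-off+.08]); x=K@(R@w+t); out.append((x/x[2])[1].round(2))
    print(tag,"row",round(v,2),"pred off .160/.1635",out)
a=cv2.resize(p[60:210,200:330],None,fx=4,fy=4,interpolation=2); cv2.imwrite("pics/g.png",a[:,:,::-1])
```

```text
[ 0.60156168 -0.19209903  0.20531593] [-6.90113243  0.85855927 24.14845705]
e row 75.07 pred off .160/.1635 [np.float64(75.17), np.float64(76.39)]
f row 86.24 pred off .160/.1635 [np.float64(86.97), np.float64(88.13)]
g row 100.44 pred off .160/.1635 [np.float64(101.17), np.float64(102.25)]
```

View pics/g.png

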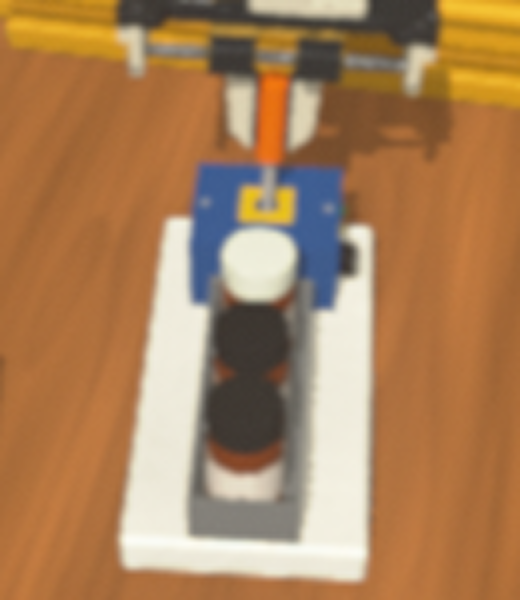

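The image shows the shaft in the hole with both jars unchanged. The shoulder height puts the tip at about 45 mm, 3 mm above the expected fully-down height. That disagrees with the hard stop I felt (24 N), so I'll back off and trace force against height.

Request:
carry_out(
  plan=[
    [0,0,0.5,0,1],
    [0,0,1,0,1],
    [0,0,1,0,1],
    [0,0,1,0,1],
  ],
)

```text
clock: 25.15
position: [0.6013, -0.1921, 0.2148]
ee_rot: [2.049, 2.354, 0.041]
force: [0.6, 0.1, 0.1]
width: 0.209
```

```bash
cat > f.py <<'E'
from h import *
r=[]
for i in range(5): arm.get_image("top"); o=arm.observe(); r.append(np.r_[o["position"],o["force"]])
print(o["clock"],np.mean(r,0).round(4),np.std(r,0)[3:].round(2))
E
python3 f.py
```

```text
25.4 [ 0.6013 -0.1921  0.2147 -0.1707  0.061  -0.5226] [0.6  0.35 0.29]
```

Request:
carry_out(
  plan=[
    [0,0,-0.2,0,1],
    [0,0,-0.4,0,1],
    [0,0,-0.4,0,1],
  ],
)

```text
clock: 25.7
position: [0.6014, -0.1921, 0.2106]
ee_rot: [2.049, 2.354, 0.041]
force: [-0.8, -0.0, 1.7]
width: 0.21
```

```bash
python3 f.py
```

```text
25.95 [ 0.6014 -0.1921  0.2109  0.0275  0.2925  1.7195] [0.14 0.4  0.67]
```

Request:
carry_out(
  plan=[
    [0,0,-0.2,0,1],
    [0,0,-0.2,0,1],
  ],
)

```text
clock: 26.15
position: [0.6014, -0.1921, 0.2089]
ee_rot: [2.049, 2.354, 0.041]
force: [-0.4, -0.5, 2.7]
width: 0.209
```

```bash
python3 f.py
```

```text
26.4 [ 0.6014 -0.1921  0.209  -0.9656  0.0166  2.2858] [0.72 0.31 0.35]
```

Request:
carry_out(
  plan=[
    [0,0,-0.2,0,1],
    [0,0,-0.2,0,1],
  ],
)

```text
clock: 26.6
position: [0.6014, -0.1921, 0.2069]
ee_rot: [2.049, 2.354, 0.041]
force: [-0.9, 0.6, 4.2]
width: 0.212
```

```bash
python3 f.py
```

```text
26.85 [ 0.6015 -0.1921  0.2071 -0.9094  0.2327  3.309 ] [0.52 0.46 0.36]
```

The force rises with the spring's slope (2.2, 2.8 and 3.8 N net over 4 mm). That puts full travel at TCP z of about 0.2055, so the hard stop is the button's end and not a jam. Pressing again to the stop and holding.

Request:
carry_out(
  plan=[
    [0,0,-0.1,0,1],
    [0,0,-0.2,0,1],
    [0,0,-0.25,0,1],
    [0,0,-0.25,0,1],
    [0,0,-0.25,0,1],
    [0,0,-0.25,0,1],
    [0,0,-0.25,0,1],
  ],
)

```text
clock: 27.55
position: [0.6017, -0.1921, 0.2057]
ee_rot: [2.048, 2.353, 0.042]
force: [-3.6, -0.4, 12.9]
width: 0.211
```

```bash
python3 f.py
```

```text
27.8 [ 0.6017 -0.1921  0.2057 -3.4777  0.0936 12.0854] [0.53 0.46 0.51]
```

```bash
python3 -c "
from cell import arm; arm.sign_off(); o=arm.observe(); print(o['position'],o['force'],o['width'])"
```

```text
the job is handed in; nothing more can be done
the job is handed in; nothing more can be done
```

Both black-lidded jars stand in the empty cells, and I handed the job in at 27.8 s with the stylus gripped and pressing the red button; no verdict was reported.

- **Jars:** the last measurement put them at (0.584, -0.040) and (0.577, 0.022). That is within 3 mm of the cell centres, with lids at 119 mm, so they are upright on the cell floors. The last picture showed them unchanged. The white-lidded jar had not moved beyond about 1 mm of measuring noise. I did not re-measure the mug and tin, but the arm never came near them.
- **Button:** the force followed the spring's slope and then met a hard stop at the TCP height expected for full travel. The final state was a steady 12 N, tool tilt about 0.03 rad, and a finger opening of about 19.4 mm on the 20 mm handle.
- **Disagreement:** the stylus tip height worked out from the image and the grasp was about 3 mm higher than a fully pressed button should give. I backed off and traced force against height, and I trusted that trace.

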